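# Hold the reading magnifier over the picture in the book

## Task

Pick up the rectangular reading magnifier by its handle, lift it over the candle tray that stands between, and carry it to the open book without disturbing the other things on the table. Finish holding it still and level in the gripper, about 2 cm above the page, with the lens centred over the framed picture and its long side along the picture's long side. Neither the magnifier nor the robot may touch the book, and do not let go: the job ends while you hold it there.

Things in the scene. Friction and masses are not known exactly. Their poses are not given: they have to be found in the camera images.
- magnifier: Loose hand magnifier lying flat, about 0.12 kg. Rectangular lens in a steel frame, 60 (x) by 110 (y) by 8 mm thick. Black handle, 16 mm wide and high, along its -x from x = -40 to -130 mm; steel neck 22 mm wide, 12 high at x = -29 to -41. All undersides flush. Origin: centre of the lens underside; x from handle to lens, z up. It starts left or right of the tray, the book on the other side.
- book: Open book lying fixed on the table, 194 mm (x) by 262 mm (y), page surface flat at 22 mm above the table. Origin: centre of its underside; x points up the page, y along the line of print towards the left-hand page, z up.
- picture (a point): Centre of the framed picture printed on the right-hand page (the book's -y page), at the level of the page's surface. The picture is 40 mm (x) by 84 mm (y); axes parallel to the book's. Only this page has a picture, the other has lines only.
- tray: Fixed white oval tray between magnifier and book, 220 mm (x) by 90 mm (y), 12 mm high, with the candle and the reed diffuser on it. Origin: centre of its underside.
- candle: Candle in a glass, 72 mm across, 82 mm high, standing on the tray. Origin: centre of its underside. Leave alone.
- diffuser: Reed diffuser bottle, 62 mm across, with thin reeds up to 167 mm above its underside (179 mm above the table), standing on the tray: the tallest thing on the tray. Origin: centre of its underside. Leave alone.
- carafe: Glass carafe with a tumbler over its neck, 92 mm across, 180 mm high, beyond the tray. Origin: centre of its underside. Leave alone.
- mug: White mug, 82 mm across, 92 mm high, far left. Origin: centre of its underside. Leave alone.
- clock: Round wooden alarm clock on a foot, 100 mm wide, 97 mm high, at the far edge. Origin: centre of its underside. Leave alone.
- spectacle_case: Dark spectacle case, 62 by 160 by 36 mm, at the far edge. Origin: centre of its underside. Leave alone.
- cream: White cream jar with metal cap, 64 mm across, 50 mm high, far right. Origin: centre of its underside. Leave alone.
Things that resemble listed ones, but are neither listed nor needed, are in the scene too. Leave any pink look-alike of the magnifier alone. Leave any brown look-alike of the tray alone.

How it is judged:
On the way, in this order (a step that is already met when the one before it is completed fails the run):
1. the magnifier is held by the fingers and lifted clear of the table (height (world z) of magnifier above 0.05 m and contact force between magnifier and the fingers above 0.5 N), for 0.1 s.
2. it passes over the candle tray (height (world z) of magnifier above 0.09 m and contact force between magnifier and the fingers above 0.5 N and y of magnifier in the frame of tray between -0.07 and 0.07 m and x of magnifier in the frame of tray between -0.2 and 0.26 m), for 0.02 s.
At the end, for the whole second after the job is handed in: The magnifier is held still in the fingers, carried by nothing else: its underside 8 to 35 mm above the page, lens centre within 15 mm (horizontally) of the picture's centre, level within 8 degrees, long side within 10 degrees of the picture's long side (horizontal distance between magnifier and picture below 0.015 m and z of magnifier in the frame of picture between 0.008 and 0.035 m and angle between magnifier's own z axis and vertical below 0.14 rad and angle between the y axis of magnifier and the y axis of picture, either way round below 0.17 rad and linear speed of magnifier below 0.02 m/s and angular speed of magnifier below 0.15 rad/s and contact force between magnifier and the fingers above 0.5 N and contact force between magnifier and book below 0.1 N); the arm keeps its last pose, push and grip.
It fails at once if the magnifier or the robot touches the book (contact force between any of magnifier, the arm, the fingers and book above 0.5 N).
It fails at once if another thing on the table is disturbed (moved more than 20 mm or tipped) (distance of any of candle, diffuser, carafe, mug, clock, spectacle_case, cream from where it was at the start of the episode above 0.02 m or angle between any of candle, diffuser, carafe, mug, clock, spectacle_case, cream's own z axis and vertical above 0.35 rad).
It also fails if it takes over 45 s, if anything falls off the work surface, if the arm or the gripper's body presses on something with over 40 N, if the wrist force passes 120 N, or if a joint passes its speed limit or range.

## Robot

A 7-joint arm with a two-finger parallel gripper is mounted at the origin on the work surface. World frame = base frame: x ahead of the robot, y to its left, z up, the work surface at z = 0. Lengths are in m, angles in rad, forces in N, time in s.
With the tool pointing down it reaches from about 0.425 to 0.925 m from the base axis. Payload 6.8 kg.
Tool frame: the origin (TCP) lies at the very end of the fingers, on their centre line; the grasp point (between the pads) lies 19 mm behind it; z points along the fingers, y is the line along which they close (so a half turn about z gives the same grasp; the last joint's range is limited). The gripper opens to 85 mm and grips with 20 to 120 N. Pads are 22 mm wide; open, the fingers measure 114 mm over their backs; the gripper's body (76 mm by 85 mm) begins 54 mm behind the grasp point. The pads swing forward as they close: fully open they stand 13 mm farther back than shut.
Start: joints at [-1.404, 0.477, 0.022, 1.555, -0.011, 1.109, -0.083], TCP at [0.183, 0.65, 0.231] pointing down, gripper open.
Joint ranges: [-2.96, 2.96], [-0.34, 2.1], [-1.41, 1.46], [0.24, 2.44], [-1.37, 4.51], [0.17, 1.92], [-2.96, 2.96]. Speed limits (rad/s): [2.39, 2.39, 3.14, 3.14, 3.14, 3.14, 3.14].

## Interface

Orientations are given as a unit quaternion [w, x, y, z].
In Python, from station import * gives the robot as it stands.
- The arm moves only by the tool jog_arm, never from a script. Its argument "moves" is one flat list of numbers, 7 for each row, row after row: the shift along the tool's x, y, z normalised to -1 to 1, where 1 is 20 mm, then the turn, a rotation vector about the tool's x, y, z normalised to -1 to 1, where 1 is 4 degrees, then the opening, from 0 (shut) to 1 (fully open). In form: [x, y, z, rx, ry, rz, claw, x, y, z, rx, ry, rz, claw, ...]. A call has exactly 8 rows; each row shifts and turns the commanded pose from where the row before left it, along the tool's axes as they then stand; what a row does not reach is not made up. A row lasts 1/12 s, in which the tool goes at most 41.7 mm and 7.16 degrees, less where a joint would pass 70% of its speed; a pose out of reach is approached as far as the arm can. A call with a number of a shift or a turn outside -1 to 1 is refused whole. A call with a gripper value outside its range is refused whole. The fingers move at their own pace and stop on an object; "grip_force" is the grip in N (left out, the last holds). Time passes only in rows, so rows that do not move let the fingers close, or fill a call up. It gives the time, the measured TCP pose, the force, the opening and the grip force at its end, in the units of the state.
- get_obs(): the state, without advancing time (a new reading comes with each control period).
- read_camera(name): name is "side" or "top"; returns a dict with "color" (400x640x3 uint8, blue, green, red), "fx", "fy", "cx", "cy" (pixels), "rvec" (rotation vector, rad) and "tvec" (3), from world to camera coordinates, as OpenCV has them. Camera axes: x right, y down, z forward; pixel columns grow to the right and rows downward; lengths in m; the calibration is good to about 2 mm. A picture is of the moment at which its call begins. There is no depth.
- hand_in(): hands the job in; it is judged then, once.
The state is a dict: "t": time; "q": joint angles; "joint_vel": joint speeds; "joint_torque": joint torques, N m; "eef_pos": TCP position; "tool_rot": TCP orientation; "contact_force": force on the tool from outside, world axes, zero at the start; "torque": the same for the moment, N m; "gripper_width": opening from 0.0 (shut) to 1.0 (fully open); "grasp_force": force on a finger pad.
Only numpy, scipy, OpenCV 4.12 (cv2) and the standard library are available. Lean on these libraries where they do the work, as an engineer would, in place of code of your own. Each camera call takes 0.05 s, during which the arm holds its last target. There are 200 camera calls.

## Working session

There is one attempt and no reset: what is moved stays moved. The work goes in short steps, Python scripts to look and compute and a tool call to move; the robot and the scene stay as the last step left them, time stands still between calls to the robot, and variables do not carry over. Pictures are saved under pics/ and viewed, at most 10 in all, crops included, and the job is handed in when it is done.

Besides the shell and the picture viewer there is one more tool, called after "Request:" by a JSON object that holds its "api" and its "payload", one argument or row to a line. jog_arm: Moves the arm, as the interface text tells. Scaled input: -1 to 1 covers 20 mm each way for a shift and 4 degrees each way for a turn. Its arguments: {"type":"object","properties":{"moves":{"type":"array"},"grip_force":{"type":"number"}},"required":["moves"]}

```bash
mkdir -p pics; python3 - <<'E'
from station import *
import cv2,pickle
for n in("top","side"):
    c=read_camera(n);cv2.imwrite(f"pics/{n}0.png",c["color"]);pickle.dump(c,open(n+".pkl","wb"))
o=get_obs();print(o["t"],o["eef_pos"],o["tool_rot"],o["gripper_width"])
E
cat >h.py <<'E'
import cv2,numpy as np,pickle
def px2w(c,pts,z):
    R=cv2.Rodrigues(np.array(c["rvec"],float))[0];t=np.array(c["tvec"],float).ravel()
    C=-R.T@t;out=[]
    for (u,v) in pts:
        d=R.T@np.array([(u-c["cx"])/c["fx"],(v-c["cy"])/c["fy"],1]);out.append(C+d*(z-C[2])/d[2])
    return np.array(out)
E
```

```text
0.1 [0.18304395 0.64916625 0.23043343] [-4.02017200e-05  1.36973973e-01  9.90574316e-01 -8.08069523e-04] 0.999406507641795
```

View pics/top0.png

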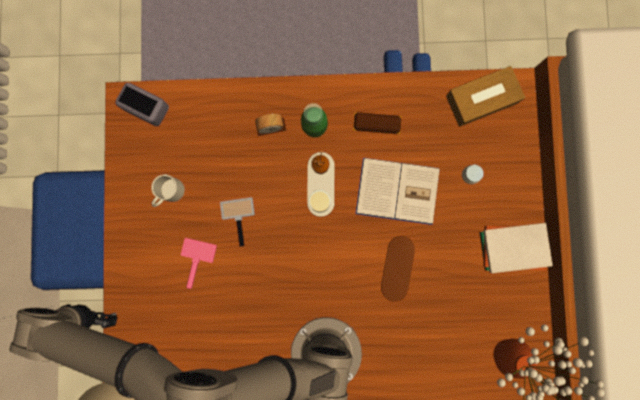

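View pics/side0.png

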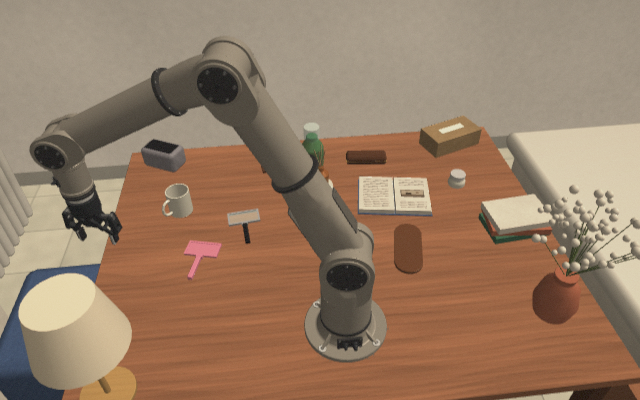

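The top view shows the magnifier's lens near (237,209) with the handle end near (241,245). The tray is at (321,185), and the picture on the book is at (418,193). I'll enlarge these areas.

```bash
python3 - <<'E'
import cv2,pickle,numpy as np
c=pickle.load(open("top.pkl","rb"))["color"]
a=cv2.resize(c[190:255,210:270],None,fx=8,fy=8,interpolation=cv2.INTER_CUBIC)
b=cv2.resize(c[150:230,350:445],None,fx=6,fy=6,interpolation=cv2.INTER_CUBIC)
cv2.imwrite("pics/a.png",a[:,:]);cv2.imwrite("pics/b.png",b)
E
```

```text
(no output)
```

View pics/a.png

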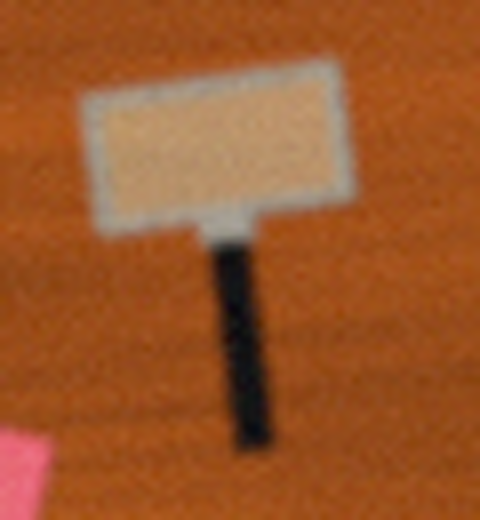

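View pics/b.png

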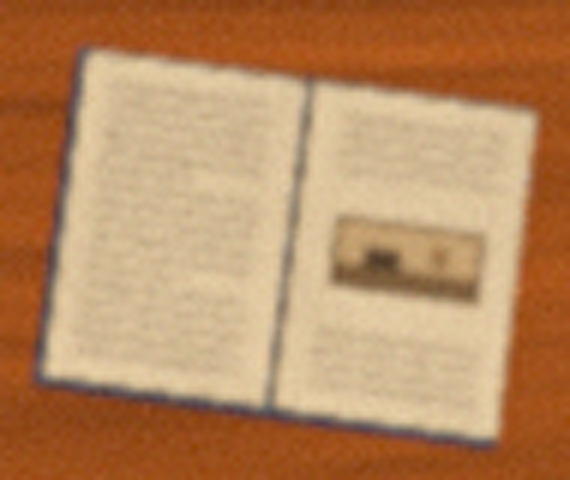

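In the crops, the lens corners are at (80,95), (338,60), (355,195) and (100,237), and the handle end is at (254,448). The picture corners are at (337,213), (486,233), (478,303) and (331,283), and the book corners at (82,48), (538,112), (497,442) and (40,382).

```bash
python3 - <<'E'
import pickle,numpy as np
from h import *
c=pickle.load(open("top.pkl","rb"))
np.set_printoptions(precision=4,suppress=True)
def f(p,s,o): return (np.array(p,float)+.5)/s-.5+np.array(o)
def rep(n,P):
    e=np.diff(np.vstack([P,P[:1]]),axis=0)[:,:2]
    print(n,"centre",P.mean(0),"sides",np.linalg.norm(e,axis=1),"dirs",np.degrees(np.arctan2(e[:,1],e[:,0])))
L=px2w(c,f([(80,95),(338,60),(355,195),(100,237)],8,(210,190)),.008);rep("lens",L)
H=px2w(c,f([(254,448),(231,247)],8,(210,190)),.016);print("handle",H,np.degrees(np.arctan2(*(H[1]-H[0])[[1,0]])),np.linalg.norm(H[1]-H[0]))
rep("book",px2w(c,f([(82,48),(538,112),(497,442),(40,382)],6,(350,150)),.022))
rep("pic",px2w(c,f([(337,213),(486,233),(478,303),(331,283)],6,(350,150)),.022))
print("tray",px2w(c,[(321,152),(321,217),(307,185),(335,185)],.012))
print("reed/candle",px2w(c,[(320,163)],.1),px2w(c,[(320,202)],.09))
print("carafe",px2w(c,[(314,122)],.1),"mug",px2w(c,[(169,189)],.09),"cream",px2w(c,[(474,174)],.05))
E
```

```text
lens centre [0.4876 0.2873 0.008 ] sides [0.111  0.0581 0.1098 0.0612] dirs [ -84.0923 -173.9215   97.5507    7.2389]
handle [[0.3597 0.2728 0.016 ]
 [0.4444 0.2811 0.016 ]] 5.590765595804665 0.08516910012983601
book centre [ 0.5282 -0.2588  0.022 ] sides [0.2583 0.1871 0.2562 0.1903] dirs [-100.0107  170.1189   80.6928   -9.2465]
pic centre [ 0.5189 -0.325   0.022 ] sides [0.0838 0.0397 0.0826 0.0396] dirs [-99.5888 170.7311  80.3468  -7.4312]
tray [[ 0.6694 -0.0047  0.012 ]
 [ 0.4475  0.0021  0.012 ]
 [ 0.5577  0.0463  0.012 ]
 [ 0.5546 -0.0488  0.012 ]]
reed/candle [[ 0.6179 -0.0014  0.1   ]] [[0.4923 0.0026 0.09  ]]
carafe [[0.7533 0.014  0.1   ]] mug [[0.5505 0.4928 0.09  ]] cream [[ 0.572  -0.5088  0.05  ]]
```

Request:
{"api": "jog_arm", "payload": {
  "moves": [-0.5,-1,0,0,0,-0.7,1,-0.5,-1,0,0,0,-0.7,1,-0.5,-1,0,0,0,-0.7,1,-0.5,-1,0,0,0,-0.7,1,-0.5,-1,0,0,0,-0.7,1,-0.5,-1,0,0,0,-0.7,1,-0.5,-1,0,0,0,-0.7,1,-0.5,-1,0,0,0,-0.6,1],
  "grip_force": 60
}}

```text
t: 0.77
eef_pos: [0.2458, 0.4819, 0.231]
tool_rot: [-0.0, -0.056, 0.998, -0.0]
contact_force: [-0.6, 0.0, 0.4]
gripper_width: 1.001
grasp_force: 0.0
```

```bash
cat >>h.py <<'E'
def goto(target,yaw):  # remaining move in tool units (tool y wanted at world yaw, deg)
    from station import get_obs
    from scipy.spatial.transform import Rotation as Ro
    o=get_obs();w,x,y,z=o["tool_rot"];R=Ro.from_quat([x,y,z,w])
    a=np.radians(yaw);T=Ro.from_matrix(np.array([[np.sin(a)*-1,np.cos(a),0],[np.cos(a),np.sin(a),0],[0,0,-1]]).T@np.eye(3)) if 0 else Ro.from_matrix(np.column_stack([[-np.sin(a),np.cos(a),0],[np.cos(a),np.sin(a),0],[0,0,-1]]))
    d=np.array(target)-o["eef_pos"]
    print("t",o["t"],"tcp",o["eef_pos"].round(4) if hasattr(o["eef_pos"],"round") else o["eef_pos"],"w",o["gripper_width"],"F",o["grasp_force"],o["contact_force"])
    print("shift now",(R.inv().apply(d)/.02).round(2),"after turn",(T.inv().apply(d)/.02).round(2),"turn",(np.degrees((R.inv()*T).as_rotvec())/4).round(2))
E
sed -i 's/a=np.radians(yaw);T=.* if 0 else /a=np.radians(yaw);T=/' h.py
python3 -c "
from h import *
goto([.4303,.2807,.1],96.2)"
```

```text
t 0.7667 tcp [0.2458 0.4819 0.231 ] w 1.0008827994960516 F 0.0 [-0.59988551  0.04188985  0.43536464]
shift now [ -8.05 -11.03   6.55] after turn [ -8.09 -11.     6.55] turn [-0.01 -0.01  0.05]
```

Request:
{"api": "jog_arm", "payload": {
  "moves": [-1,-1,0.3,0,0,0,1,-1,-1,0.3,0,0,0,1,-1,-1,0.3,0,0,0,1,-1,-1,0.3,0,0,0,1,-1,-1,0.3,0,0,0,1,-1,-1,0.3,0,0,0,1,-1,-1,0.3,0,0,0,1,-1,-1,0.3,0,0,0,1]
}}

```text
t: 1.43
eef_pos: [0.423, 0.3405, 0.1828]
tool_rot: [-0.0, -0.055, 0.999, -0.0]
contact_force: [-0.0, -0.5, -0.2]
gripper_width: 0.997
grasp_force: 0.0
```

```bash
python3 -c "
from h import *
goto([.4303,.2807,.004],96.2)"
```

```text
t 1.4333 tcp [0.423  0.3405 0.1828] w 0.9969841699770211 F 0.0 [-0.02303487 -0.54084573 -0.15976886]
shift now [-0.04 -3.01  8.94] after turn [-0.04 -3.01  8.94] turn [-0.   -0.01  0.01]
```

Request:
{"api": "jog_arm", "payload": {
  "moves": [0,-1,0.7,0,0,0,1,0,-1,0.7,0,0,0,1,0,-1,0.6,0,0,0,1,0,0,1,0,0,0,1,0,0,1,0,0,0,1,0,0,1,0,0,0,1,0,0,0,0,0,0,1,0,0,0,0,0,0,1]
}}

```text
t: 2.1
eef_pos: [0.428, 0.2815, 0.0826]
tool_rot: [-0.001, -0.055, 0.999, -0.001]
contact_force: [0.7, 0.1, -0.5]
gripper_width: 1.003
grasp_force: 0.0
```

```bash
python3 - <<'E'
from station import *
from h import *
goto([.4303,.2807,.004],96.2)
c=read_camera("top");pickle.dump(c,open("top1.pkl","wb"))
s=read_camera("side")
a=cv2.resize(c["color"][175:265,200:290],None,fx=4.4,fy=4.4,interpolation=cv2.INTER_CUBIC)
b=cv2.resize(s["color"][175:265,200:290],None,fx=4.4,fy=4.4,interpolation=cv2.INTER_CUBIC)
cv2.imwrite("pics/c.png",np.hstack([a,b]))
E
```

```text
t 2.1 tcp [0.428  0.2815 0.0826] w 1.0025949740818796 F 0.0 [ 0.70762077  0.0711673  -0.54826312]
shift now [-0.12 -0.04  3.93] after turn [-0.11 -0.05  3.93] turn [-0.02 -0.03  0.01]
```

View pics/c.png

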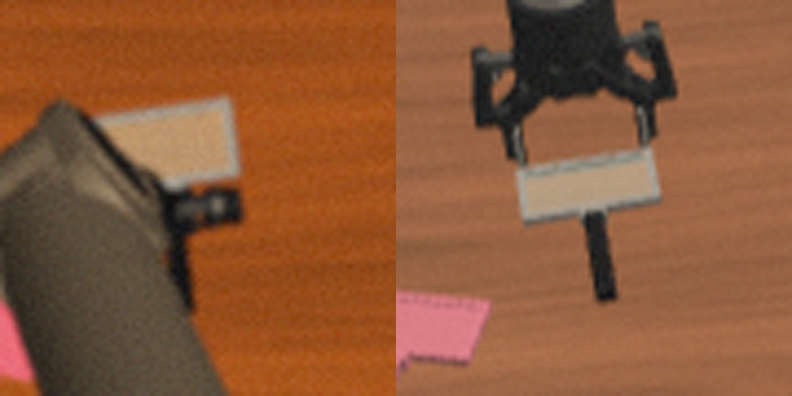

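The fingers straddle the handle line, parallel to the lens edge. In the left crop the finger is at (210,205), just behind the frame. Next I descend to the handle.

Request:
{"api": "jog_arm", "payload": {
  "moves": [-0.1,0,0.8,0,0,0,1,0,0,0.8,0,0,0,1,0,0,0.8,0,0,0,1,0,0,0.8,0,0,0,1,0,0,0.5,0,0,0,1,0,0,0.2,0,0,0,1,0,0,0,0,0,0,1,0,0,0,0,0,0,1]
}}

```text
t: 2.87
eef_pos: [0.4313, 0.2826, 0.006]
tool_rot: [0.0, -0.055, 0.999, 0.0]
contact_force: [-0.2, -0.2, 0.4]
gripper_width: 1.001
grasp_force: 0.0
```

Request:
{"api": "jog_arm", "payload": {
  "moves": [0,0,0,0,0,0,0.6,0,0,0,0,0,0,0.4,0,0,0,0,0,0,0.2,0,0,0,0,0,0,0,0,0,0,0,0,0,0,0,0,0,0,0,0,0,0,0,0,0,0,0,0,0,0,0,0,0,0,0],
  "grip_force": 70
}}

```text
t: 3.53
eef_pos: [0.4309, 0.2823, 0.0057]
tool_rot: [0.0, -0.055, 0.999, 0.0]
contact_force: [-0.9, -0.7, 5.1]
gripper_width: 0.162
grasp_force: 69.0
```

```bash
python3 -c "
from h import *
goto([.4303,.2807,.004],96.2)"
```

```text
t 3.5333 tcp [0.4309 0.2823 0.0057] w 0.1616513768954327 F 68.9637565612793 [-0.91831292 -0.70984793  5.09773164]
shift now [ 0.04 -0.08  0.09] after turn [ 0.04 -0.08  0.09] turn [0.   0.   0.01]
```

Request:
{"api": "jog_arm", "payload": {
  "moves": [0,0,-0.2,0,0,0,0,0,0,-0.4,0,0,0,0,0,0,-0.7,0,0,0,0,0,0,-0.8,0,0,0,0,0,0,-0.8,0,0,0,0,0,0,-0.8,0,0,0,0,0,0,-0.8,0,0,0,0,0,0,-0.5,0,0,0,0]
}}

```text
t: 4.2
eef_pos: [0.4312, 0.2826, 0.1073]
tool_rot: [0.001, -0.054, 0.999, 0.001]
contact_force: [0.2, 0.8, -0.8]
gripper_width: 0.164
grasp_force: 68.4
```

```bash
python3 - <<'E'
from station import *
from h import *
goto([.465,-.316,.25],80.6)
a=read_camera("side");b=read_camera("top")
k=lambda c:cv2.resize(c["color"][130:260,190:320],(400,400),interpolation=cv2.INTER_CUBIC)
cv2.imwrite("pics/d.png",np.hstack([k(b),k(a)]))
E
```

```text
t 4.2 tcp [0.4312 0.2826 0.1073] w 0.1635805493571164 F 68.39154839515686 [ 0.2283615   0.78944781 -0.750721  ]
shift now [  1.57 -29.93  -7.17] after turn [ -6.55 -29.25  -7.13] turn [0.02 0.02 3.91]
```

View pics/d.png

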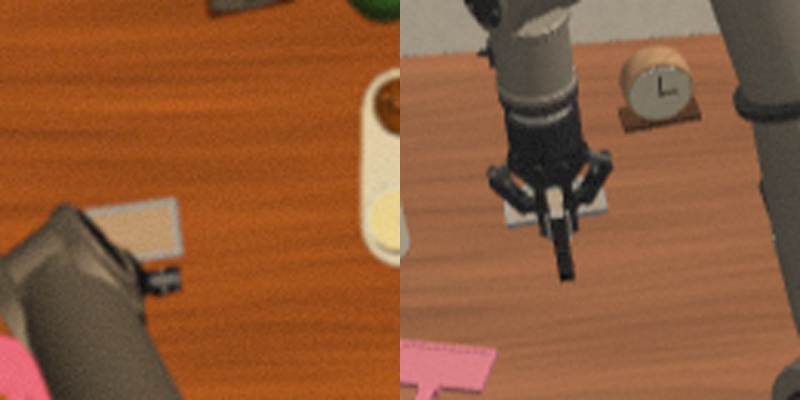

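The magnifier is held off the table. I raise it well above the reeds, then cross the tray.

Request:
{"api": "jog_arm", "payload": {
  "moves": [0,0,-0.6,0,0,0,0,0,0,-1,0,0,0,0,0,0,-1,0,0,0,0,0,0,-1,0,0,0,0,0,0,-1,0,0,0,0,0,0,-1,0,0,0,0,0,-0.3,-1,0,0,0,0,0,-0.6,-0.6,0,0,0,0]
}}

```text
t: 4.97
eef_pos: [0.4327, 0.2656, 0.2504]
tool_rot: [0.0, -0.056, 0.998, 0.001]
contact_force: [0.7, -0.5, -1.0]
gripper_width: 0.164
grasp_force: 68.4
```

Request:
{"api": "jog_arm", "payload": {
  "moves": [0,-1,0,0,0,0.2,0,0,-1,0,0,0,0.2,0,0,-1,0,0,0,0.2,0,0,-1,0,0,0,0.2,0,0,-1,0,0,0,0.2,0,0,-1,0,0,0,0.2,0,0,-1,0,0,0,0.2,0,0,-1,0,0,0,0.2,0]
}}

```text
t: 5.63
eef_pos: [0.4419, 0.1021, 0.2487]
tool_rot: [-0.0, 0.003, 1.0, -0.0]
contact_force: [-0.3, -0.1, -0.7]
gripper_width: 0.163
grasp_force: 68.5
```

```bash
python3 -c "
from h import *
goto([.465,-.316,.25],80.6)"
```

```text
t 5.6333 tcp [0.4419 0.1021 0.2487] w 0.16283033332910019 F 68.48192095756531 [-0.28564182 -0.08036335 -0.73237268]
shift now [ -1.26 -20.9   -0.06] after turn [ -4.55 -20.43  -0.06] turn [-0.01 -0.01  2.28]
```

Request:
{"api": "jog_arm", "payload": {
  "moves": [-0.2,-1,0,0,0,0.15,0,-0.2,-1,0,0,0,0.15,0,-0.2,-1,0,0,0,0.15,0,-0.2,-1,0,0,0,0.15,0,-0.2,-1,0,0,0,0.15,0,-0.2,-1,0,0,0,0.15,0,-0.2,-1,0,0,0,0.15,0,-0.2,-1,0,0,0,0.15,0]
}}

```text
t: 6.3
eef_pos: [0.4671, -0.0588, 0.2487]
tool_rot: [-0.0, 0.044, 0.999, -0.0]
contact_force: [0.4, -0.5, -1.2]
gripper_width: 0.159
grasp_force: 68.5
```

Request:
{"api": "jog_arm", "payload": {
  "moves": [-0.15,-1,0,0,0,0.15,0,-0.15,-1,0,0,0,0.15,0,-0.15,-1,0,0,0,0.15,0,-0.15,-1,0,0,0,0.15,0,-0.15,-1,0,0,0,0.15,0,-0.15,-1,0,0,0,0.15,0,-0.15,-1,0,0,0,0.1,0,-0.15,-1,0,0,0,0.1,0]
}}

```text
t: 6.97
eef_pos: [0.4708, -0.2202, 0.2487]
tool_rot: [-0.001, 0.083, 0.997, 0.0]
contact_force: [0.4, 0.5, -0.6]
gripper_width: 0.162
grasp_force: 68.5
```

```bash
python3 -c "
from h import *
goto([.465,-.316,.14],80.6)"
```

```text
t 6.9667 tcp [ 0.4708 -0.2202  0.2487] w 0.16153778548672384 F 68.49384069442749 [ 0.41830208  0.46901316 -0.60243829]
shift now [-0.51 -4.77  5.44] after turn [-0.5  -4.78  5.44] turn [ 0.   -0.02 -0.02]
```

Request:
{"api": "jog_arm", "payload": {
  "moves": [0,-1,0.2,0,0,0,0,-0.1,-1,0.6,0,0,0,0,-0.1,-1,0.9,0,0,0,0,-0.1,-1,0.9,0,0,0,0,-0.2,-0.5,0.9,0,0,0,0,0,-0.3,0.9,0,0,0,0,0,0,0.7,0,0,0,0,0,0,0.3,0,0,0,0]
}}

```text
t: 7.63
eef_pos: [0.4637, -0.3152, 0.1388]
tool_rot: [-0.002, 0.083, 0.997, 0.0]
contact_force: [-0.7, 0.8, -1.1]
gripper_width: 0.161
grasp_force: 68.5
```

```bash
python3 - <<'E'
from station import *
from h import *
goto([.465,-.316,.048],80.6)
b=read_camera("top");a=read_camera("side");pickle.dump((b,a),open("e.pkl","wb"))
cv2.imwrite("pics/e.png",np.hstack([cv2.resize(b["color"][150:250,350:450],(400,400),interpolation=cv2.INTER_CUBIC),cv2.resize(a["color"][150:250,350:450],(400,400),interpolation=cv2.INTER_CUBIC)]))
E
```

```text
t 7.6333 tcp [ 0.4637 -0.3152  0.1388] w 0.16057979374744813 F 68.47391366958618 [-0.72954138  0.79419349 -1.07412525]
shift now [-0.09 -0.03  4.54] after turn [-0.07 -0.03  4.54] turn [ 0.01 -0.06 -0.02]
```

View pics/e.png

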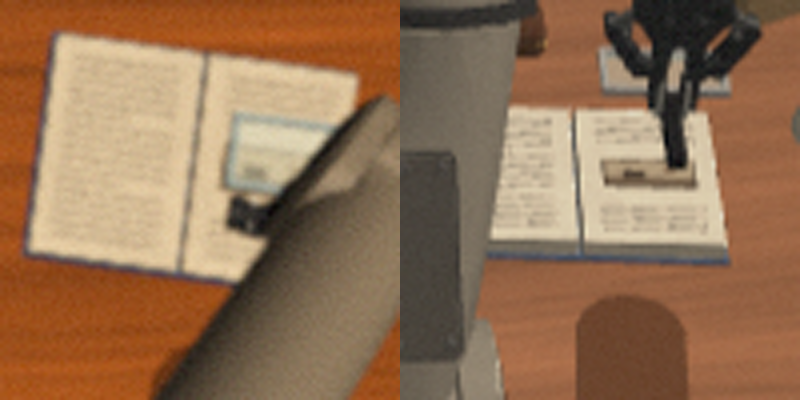

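```bash
cat >>h.py <<'E'
def pred(c,tcp,pitch=0,th=-9.4):
    import numpy as np
    t=np.radians(th);p=np.radians(pitch);ex=np.array([np.cos(t),np.sin(t),0]);ey=np.array([-np.sin(t),np.cos(t),0]);ez=np.array([0,0,1.])
    g=np.array(tcp)-[0,0,.0057]
    X=[g+(.0572+x)*(np.cos(p)*ex+np.sin(p)*ez)+(y-.0016)*ey+.008*ez for x,y in((.03,.055),(.03,-.055),(-.03,-.055),(-.03,.055))]
    K=np.array([[c["fx"],0,c["cx"]],[0,c["fy"],c["cy"]],[0,0,1.]])
    return cv2.projectPoints(np.array(X),np.array(c["rvec"],float),np.array(c["tvec"],float),K,None)[0][:,0]
E
python3 - <<'E'
from h import *
b,a=pickle.load(open("e.pkl","rb"))
for p in(-8,-4,0,4):
  print(p,[((pred(c,[.4637,-.3152,.1388],p)-[350,150]+.5)*4).round().tolist() for c in(b,a)])
E
```

```text
-8 [[[232.0, 113.0], [371.0, 131.0], [365.0, 204.0], [225.0, 186.0]], [[198.0, 60.0], [323.0, 63.0], [331.0, 97.0], [203.0, 94.0]]]
-4 [[[233.0, 111.0], [373.0, 129.0], [366.0, 204.0], [225.0, 185.0]], [[198.0, 54.0], [323.0, 57.0], [332.0, 95.0], [203.0, 92.0]]]
0 [[[235.0, 110.0], [375.0, 128.0], [366.0, 204.0], [225.0, 185.0]], [[199.0, 49.0], [324.0, 51.0], [332.0, 93.0], [203.0, 90.0]]]
4 [[[236.0, 109.0], [377.0, 127.0], [367.0, 204.0], [226.0, 185.0]], [[199.0, 43.0], [325.0, 46.0], [332.0, 92.0], [203.0, 89.0]]]
```

The observed lens corners match a level prediction: (230,113) and (225,188) in the top crop, (198,48) and (203,92) in the side crop. Next I descend gently.

Request:
{"api": "jog_arm", "payload": {
  "moves": [0,0,0.5,0,0,0,0,0,0,0.8,0,0,0,0,0,0,0.8,0,0,0,0,0,0,0.7,0,0,0,0,0,0,0.6,0,0,0,0,0,0,0.4,0,0,0,0,0,0,0.2,0,0,0,0,0,0,0.1,0,0,0,0]
}}

```text
t: 8.4
eef_pos: [0.4666, -0.3144, 0.059]
tool_rot: [-0.0, 0.081, 0.997, 0.0]
contact_force: [0.2, -0.6, -0.6]
gripper_width: 0.159
grasp_force: 68.5
```

```bash
python3 -c "
from h import *
goto([.463,-.3141,.048],80.6)"
```

```text
t 8.4 tcp [ 0.4666 -0.3144  0.059 ] w 0.15873372212992573 F 68.45171570777893 [ 0.19779046 -0.56332921 -0.57922086]
shift now [ 0.18 -0.02  0.55] after turn [ 0.18 -0.02  0.55] turn [ 0.   -0.    0.01]
```

Request:
{"api": "jog_arm", "payload": {
  "moves": [0.1,0,0.2,0,0,0,0,0.1,0,0.2,0,0,0,0,0,0,0.1,0,0,0,0,0,0,0,0,0,0,0,0,0,0,0,0,0,0,0,0,0,0,0,0,0,0,0,0,0,0,0,0,0,0,0,0,0,0,0]
}}

```text
t: 9.07
eef_pos: [0.4628, -0.3138, 0.0495]
tool_rot: [0.0, 0.081, 0.997, -0.0]
contact_force: [0.5, -0.0, -1.0]
gripper_width: 0.163
grasp_force: 68.5
```

```bash
python3 - <<'E'
from station import *
from h import *
goto([.463,-.3141,.048],80.6)
b=read_camera("top");a=read_camera("side");p=get_obs()["eef_pos"]
for c in(b,a): print(((pred(c,p)-[350,150]+.5)*4).round().tolist())
cv2.imwrite("pics/f.png",np.hstack([cv2.resize(b["color"][150:250,350:450],(400,400),interpolation=cv2.INTER_CUBIC),cv2.resize(a["color"][150:250,350:450],(400,400),interpolation=cv2.INTER_CUBIC)]))
E
```

```text
t 9.0667 tcp [ 0.4628 -0.3138  0.0495] w 0.16348282335117859 F 68.45109343528748 [ 0.5365599  -0.0315454  -1.03403786]
shift now [-0.01 -0.02  0.07] after turn [-0.01 -0.02  0.07] turn [-0.    0.01  0.02]
[[216.0, 124.0], [349.0, 142.0], [340.0, 213.0], [207.0, 196.0]]
[[189.0, 128.0], [310.0, 131.0], [318.0, 173.0], [193.0, 171.0]]
```

View pics/f.png

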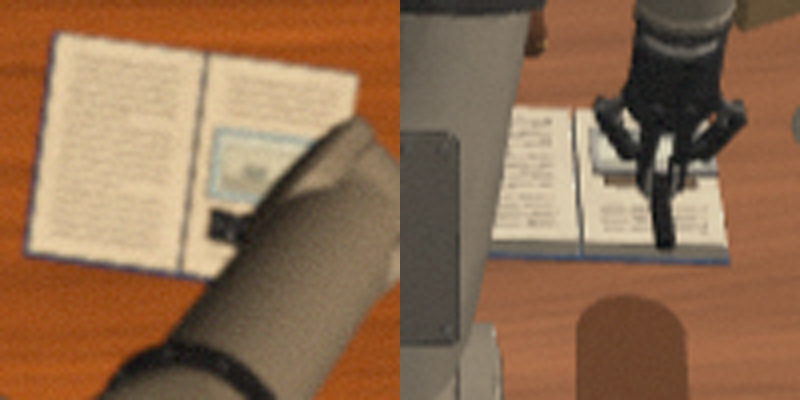

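The lens corners are at (215,127) and (207,198), within a pixel of the prediction for a level lens centred on the picture, with a clear gap to the page. I'm handing it in.

```bash
python3 -c "
from station import *
print(hand_in())"
```

```text
the job is handed in; nothing more can be done
None
```

I handed the job in at about 9 s with the magnifier held level and still, roughly 2 cm above the page and centred over the framed picture; the station gave no verdict back.

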